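# Balance check of a crank flywheel at the goldsmith's bench

## Robot

A 6-joint arm with a two-finger parallel gripper is mounted at the origin on the work surface. World frame = base frame: x ahead of the robot, y to its left, z up, the work surface at z = 0. Lengths are in mm, angles in rad, forces in N, time in s.
With the tool pointing down it reaches from about 250 to 800 mm from the base axis. Payload 8.5 kg.
Tool frame: the origin (TCP) lies at the very end of the fingers, on their centre line; the grasp point (between the pads) lies 19 mm behind it; z points along the fingers, y is the line along which they close (so a half turn about z gives the same grasp; the last joint's range is limited). The gripper opens to 85 mm and grips with 20 to 120 N. Pads are 22 mm wide; open, the fingers measure 114 mm over their backs; the gripper's body (76 mm by 85 mm) begins 54 mm behind the grasp point. The pads swing forward as they close: fully open they stand 13 mm farther back than shut.
Start: joints at [-1.323, 0.238, -0.013, 1.319, 0, 1.571], TCP at [128.755, -508.921, 231.276] pointing down, gripper open.
Joint ranges: [-2.66, 2.66], [-1.03, 1.9], [-1.14, 1.46], [-1.82, 2.27], [-1.45, 1.34], [-3.14, 3.14]. Speed limits (rad/s): [2.22, 2.22, 2.79, 3.14, 3.14, 3.14].

## Interface

Orientations are given as a 3x3 rotation matrix whose columns are the frame's x, y, z axes.
In Python, from cell import bot, vision, finder gives the robot as it stands.
- The arm moves only by the tool servo_tool, never from a script. Its argument "series" is a list of rows, each a list of 4 numbers: the shift along the tool's x, y, z in mm, then the turn about the tool's z in rad. A call has 1 to 20 rows; each row shifts and turns the commanded pose from where the row before left it, along the tool's axes as they then stand; what a row does not reach is not made up. A row lasts 1/8 s, in which the tool goes at most 62.5 mm and 10.7 degrees, less where a joint would pass 70% of its speed; a pose out of reach is approached as far as the arm can. A call with a gripper value outside its range is refused whole. "fingers" is the finger opening in mm, from 0 to 85.4, set as the call begins (left out, the last holds). The fingers move at their own pace and stop on an object; the grip force is fixed at half the most. Time passes only in rows, so rows that do not move let the fingers close. It gives the time, the measured TCP pose, the force, the opening and the grip force at its end, in the units of the state.
- bot.read_state(): the state, without advancing time (a new reading comes with each control period).
- vision.read_camera(name): name is "scene" or "top" or "wrist"; returns a dict with "image" (480x640x3 uint8, red, green, blue), "fx", "fy", "cx", "cy" (pixels), "rvec" (rotation vector, rad) and "tvec" (3), from world to camera coordinates, as OpenCV has them. Camera axes: x right, y down, z forward; pixel columns grow to the right and rows downward; lengths in mm; the calibration is good to about 2 mm. A picture is of the moment at which its call begins. There is no depth.
- bot.hand_in(): hands the job in; it is judged then, once.
Trained networks look in the newest picture that a camera, given by its name, has taken for a name from the list of things; names that differ only in an ending like _2 or _b are one class to them, and where a whole thing is asked for, a point or a joint stands for the part that bears it (a point fixed in the world has none). Each returns a list of dicts, best first, with "conf" (0 to 1); they miss things now and then, are a little off and sometimes report something else, mostly with a low value. They report only what shows in the picture. A call takes as long as a camera call.
- finder.regions_of(label, camera): "pixels" (480x640 bool, what is visible of it) and "bbox" ([left, top, right, bottom] in pixels, round what is visible of it).
- finder.pinpoint(label, camera): "pixel" ([column, row] in pixels: a listed point, or the origin of a listed thing).
The state is a dict: "clock": time; "joint_positions": joint angles; "qvel": joint speeds; "joint_efforts": joint torques, N m; "position": TCP position; "eef_rot": TCP orientation; "force": force on the tool from outside, world axes, zero at the start; "torque": the same for the moment, N m; "gripper_width": finger opening in mm; "grasp_force": force on a finger pad.
Only numpy, scipy, OpenCV 4.12 (cv2) and the standard library are available. Lean on these libraries where they do the work, as an engineer would, in place of code of your own. Each camera call takes 0.05 s, during which the arm holds its last target. There are 200 camera calls.

## Task

Take the flywheel's wooden crank handle and draw the carriage along its rails, out from under the riser shelf, all the way to its stop. Then crank the flywheel round by hand to feel which side of it is heavy (a weight is hidden inside, nothing shows on the outside), and finish while holding the handle still, with the wheel's heavy side straight down. Leave the hammer, dish and ring alone.

Things in the scene. Friction and masses are not known exactly. Their poses are not given: they have to be found in the camera images.
- carriage (a joint): Aluminium carriage on two rails, carrying the flywheel; travel in m: 0 fully in under the riser shelf, 0.12 out at its stop. It moves along -y of axle (the handle's way), friction about 3 N plus 10 N per m/s, and stays where left. Starts at 0 to 0.03.
- flywheel (a joint): Angle of the brass flywheel about y of axle, rad, no limits: 0 with the crank handle straight above the axle; grows as the handle goes from the top towards +x of axle. Stiff bearing (0.17 N m, 4.3 N at the handle): the wheel stays wherever left. The hidden weight adds 2.2 to 3.8 N at the handle, pulling the heavy side down; its angle from the handle differs each time.
- axle (a point): Centre of the flywheel (diameter 100 mm, 24 mm thick) on its axle, 120 mm above the bench. Axes of the stand: z up, y along axle and rails (-y: handle side and way out), x across. The carriage plate below the wheel has its top 34 mm above the bench. A bearing post stands behind the wheel (+y).
- stand: Fixed steel base with rails; origin on the bench below the wheel's centre at travel 0.12, axes as axle, yaw within 0.4 rad of the world's. Its plate reaches y -50 mm. Its wooden riser shelf on four corner posts, 202 mm wide in x, underside 188 and top 204 mm above the bench, covers y +100 to +230 mm.
- handle: Crank handle: wooden sleeve, diameter 16 mm, 54 mm long, parallel to the axle (y), 40 mm from the axle line, 12 g. Origin at its middle, 73 mm along -y from the wheel's centre. It turns freely on its pin, so that, pinched from above, it can be carried round the whole circle (80 to 160 mm above the bench) without turning the tool. Its x and z axes spin with it.
- grip (a point): Good grip point on the crank handle's axis, 15 mm from its free end, 85 mm along -y from the wheel's centre.
- hammer: Bystander: small hammer lying on the bench, 220 mm long, head 80 mm wide, 26 mm high. Origin on the underside.
- dish: Bystander: steel dish, 70 mm across, 25 mm high. Origin at its underside centre.
- finger_ring: Bystander: silver finger ring lying flat, 23 mm across, 6 mm high. Origin at its underside centre.

How it is judged:
By the outcome, as a careful person would: the job done as asked, in the order asked, and still so for the second after the job is handed in, while the arm keeps its last pose, push and grip.
It also fails if it takes over 72 s, if anything falls off the work surface, if the arm or the gripper's body presses on something with over 40 N, if the wrist force passes 120 N, or if a joint passes its speed limit or range.

## Working session

There is one attempt and no reset: what is moved stays moved. The work goes in short steps, Python scripts to look and compute and a tool call to move; the robot and the scene stay as the last step left them, time stands still between calls to the robot, and variables do not carry over. Pictures are saved under pics/ and viewed, at most 10 in all, crops included, and the job is handed in when it is done.

Besides the shell and the picture viewer there is one more tool, called after "Call:" by a JSON object that holds its "api" and its "payload". servo_tool: Moves the arm, as the interface text tells. Its arguments: {"type":"object","properties":{"series":{"type":"array","items":{"type":"array","items":{"type":"number"}}},"fingers":{"type":"number"}},"required":["series"]}

```bash
mkdir -p pics; ls; cat > h.py <<'E'
import numpy as np, cv2
from cell import bot, vision, finder
def cam(n):
    c=vision.read_camera(n); K=np.array([[c['fx'],0,c['cx']],[0,c['fy'],c['cy']],[0,0,1.]])
    R=cv2.Rodrigues(np.array(c['rvec'],float))[0]; t=np.array(c['tvec'],float).ravel()
    return c['image'],K,R,t
def proj(p,K,R,t): 
    q=K@(R@np.asarray(p,float)+t); return q[:2]/q[2]
def ray(px,K,R,t):
    d=R.T@np.linalg.inv(K)@np.array([px[0],px[1],1.]); return -R.T@t,d/np.linalg.norm(d)
def atz(px,z,K,R,t):
    o,d=ray(px,K,R,t); return o+d*(z-o[2])/d[2]
def tri(obs):
    A=np.zeros((3,3));b=np.zeros(3)
    for px,K,R,t in obs:
        o,d=ray(px,K,R,t);P=np.eye(3)-np.outer(d,d);A+=P;b+=P@o
    x=np.linalg.solve(A,b)
    return x,[np.round(proj(x,K,R,t)-px,1) for px,K,R,t in obs]
E
python3 - <<'E'
from h import *
C={}
for n in ('scene','top'):
    C[n]=cam(n); cv2.imwrite(f'pics/{n}0.png',C[n][0][:,:,::-1])
    print(n,-C[n][2].T@C[n][3])
obs={}
for l in ('axle','handle','grip','stand','hammer','dish','finger_ring'):
    obs[l]=[]
    for n in C:
        r=finder.pinpoint(l,n)
        print(l,n,[(np.round(a['pixel'],1).tolist(),round(a['conf'],2)) for a in r[:3]])
        if r: obs[l].append((np.array(r[0]['pixel']),)+C[n][1:])
    if len(obs[l])==2: print('  tri',tri(obs[l]))
print(bot.read_state())
E
```

```text
pics
scene [1048.44408657 -507.75004505  621.1394683 ]
top [ 521.39914113   17.6499386  1017.32498369]
axle scene [([338.7, 200.6], 0.56)]
axle top [([257.0, 263.8], 0.71)]
  tri (array([526.58413931, 125.39507306, 121.60107321]), [array([ 2.6, -0.2]), array([1.6, 1.7])])
handle scene [([327.1, 201.0], 0.54)]
handle top [([292.0, 250.8], 0.82), ([300.3, 245.9], 0.21)]
  tri (array([552.96129862,  59.08092769, 160.84086127]), [array([ 0.5, -0. ]), array([0.3, 0.3])])
grip scene [([325.7, 206.8], 0.78)]
grip top [([299.4, 246.1], 0.72), ([256.8, 263.8], 0.43)]
  tri (array([561.85393143,  45.67545019, 159.83268563]), [array([ 0.4, -0. ]), array([0.2, 0.2])])
stand scene [([318.6, 290.6], 0.86), ([418.5, 300.6], 0.28)]
stand top [([311.7, 248.8], 0.75), ([414.4, 206.3], 0.51)]
  tri (array([565.30189362,  25.66995089,   0.96148614]), [array([-1.,  0.]), array([-0.6, -0.6])])
hammer scene [([255.4, 397.1], 0.71)]
hammer top [([417.3, 206.9], 0.58)]
  tri (array([ 658.43588327, -204.34134023,    8.83561511]), [array([-2.6, -0. ]), array([-1.2, -1.1])])
dish scene [([417.5, 302.6], 0.89)]

[... 438 characters left out ...]
.94309790e-06,  1.57081153e+00]), 'qvel': array([ 0.00030693, -0.00144791, -0.00242135, -0.00017964,  0.00045587,
        0.00043563]), 'joint_efforts': array([ 2.27158853e-03, -5.38516903e+01,  3.46680129e+01,  2.42975482e-03,
       -1.64284074e-04, -1.40412422e-05]), 'position': array([ 128.74042236, -508.91673666,  231.29425491]), 'eef_rot': array([[ 9.69463934e-01,  2.45233928e-01, -2.81243443e-05],
       [ 2.45233929e-01, -9.69463931e-01,  7.87867051e-05],
       [-7.94436425e-06, -8.32779126e-05, -9.99999997e-01]]), 'force': array([ 0.57929413, -0.24968249, -0.09547051]), 'torque': array([ 0.00510953, -0.00542899, -0.0195536 ]), 'grasp_force': 0.0, 'gripper_width': 85.66396340346266}
```

View pics/scene0.png

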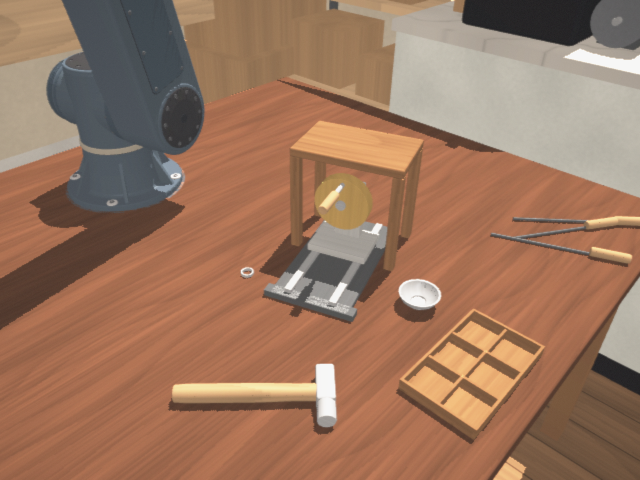

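View pics/top0.png

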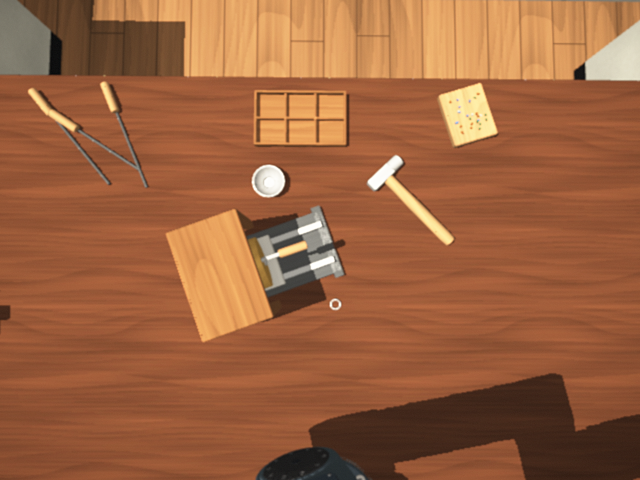

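The scene view shows the wheel under the shelf with its handle at the top, around (330,200), plus the hammer, dish and ring at (247,272). The top view shows the shelf with corners (167,234), (237,210), (272,318) and (203,341), the handle near (292,249) and the ring at (335,304). I'll get the stand's yaw from the shelf corners.

```bash
python3 - <<'E'
from h import *
I,K,R,t=cam('top')
c=[atz(p,204,K,R,t)[:2] for p in ((167,234),(237,210),(272,318),(203,341))]
a,b,d,e=c; print(np.round(c,0).tolist())
y=(a-b)+(e-d); print('len',np.linalg.norm(a-b),np.linalg.norm(b-d),'yaw from y',np.arctan2(-y[0],y[1]))
x=(b-d)+(a-e); print('yaw from x',np.arctan2(x[1],x[0]))
ctr=sum(c)/4
for yaw in (.33,.36): print('origin', ctr-165*np.array([-np.sin(yaw),np.cos(yaw)]))
h=finder.regions_of('handle','top')[0]; print(h['bbox'],h['conf'])
v,u=np.nonzero(h['pixels']); P=np.array([atz((i,j),160,K,R,t)[:2] for i,j in zip(u,v)])
m=P.mean(0); w=np.linalg.svd(P-m)[2][0]; print('handle',m,'yaw',np.arctan2(-w[0]*np.sign(w[1]),abs(w[1])), (P-m)@w.T.min() if 0 else np.ptp((P-m)@w))
print('ring',atz((335,304),3,K,R,t))
E
```

```text
[[581.0, 276.0], [623.0, 154.0], [436.0, 91.0], [396.0, 210.0]]
len 128.4666661340356 198.1715237620384 yaw from y 0.32887783780639235
yaw from x 0.33345249433666185
origin [562.49899782  26.67652242]
origin [567.15714663  28.35053319]
[277.6, 242.2, 312.1, 255.1] 0.6
handle [557.8863022  60.1739057] yaw 0.36988964486739623 52.996683014915845
ring [444.26709685 -26.43463205   3.        ]
```

Call:
{"api": "servo_tool", "payload": {"series": [[31,-24,0,0],[31,-24,0,0],[31,-24,0,0],[31,-24,0,0],[31,-24,0,0],[31,-24,0,0],[31,-24,0,0],[31,-24,0,0],[31,-24,0,0],[31,-24,0,0],[31,-24,0,0],[31,-24,0,0],[31,-24,0,0],[31,-24,0,0],[31,-24,0,0],[31,-24,0,0],[31,-24,0,0]], "fingers": 60}}

```text
clock: 3.02
position: [540.3, 17.1, 231.4]
eef_rot: [[0.969, 0.245, 0.0], [0.245, -0.969, 0.0], [0.0, -0.0, -1.0]]
force: [1.2, -0.5, -0.0]
gripper_width: 60.0
grasp_force: 0.0
```

Call:
{"api": "servo_tool", "payload": {"series": [[0,0,0,-0.168],[0,0,0,-0.168],[0,0,0,-0.168],[0,0,0,-0.168],[0,0,0,-0.168],[0,0,0,-0.168],[0,0,0,-0.168],[0,0,0,-0.168],[0,0,0,-0.168],[0,0,0,-0.168],[0,0,0,0],[0,0,0,0]]}}

```text
clock: 4.53
position: [539.6, 15.9, 231.3]
eef_rot: [[-0.346, 0.938, -0.0], [0.938, 0.346, 0.0], [0.0, 0.0, -1.0]]
force: [0.5, 0.4, -0.2]
gripper_width: 59.7
grasp_force: 0.0
```

```bash
python3 - <<'E'
from h import *
I,K,R,t=cam('wrist'); cv2.imwrite('pics/w0.png',I[:,:,::-1])
C={'wrist':(I,K,R,t)}
for n in ('top','scene'): C[n]=cam(n)
for l in ('axle','handle','grip'):
    obs=[]
    for n in C:
        r=finder.pinpoint(l,n)
        if r: print(l,n,np.round(r[0]['pixel'],1),r[0]['conf'], atz(r[0]['pixel'],120 if l=='axle' else 160,*C[n][1:])); obs.append((np.array(r[0]['pixel']),)+C[n][1:])
    if len(obs)>1: print('  tri',tri(obs))
E
```

```text
axle scene [341.4 198. ] 0.59 [519.66432117 133.66320445 120.        ]
handle wrist [376.4 198. ] 0.97 [557.21918179  55.77798606 160.        ]
handle scene [330.1 203. ] 0.74 [559.02035813  58.32049596 160.        ]
  tri (array([558.2932891 ,  56.83897895, 160.2909512 ]), [array([ 2.7, -1. ]), array([-1.,  0.])])
grip wrist [373.6 221.5] 0.66 [560.78843037  43.32071167 160.        ]
grip scene [324.5 207.6] 0.57 [561.86908279  41.96207979 160.        ]
  tri (array([560.94691284,  43.09319645, 159.08609728]), [array([-0.1,  0. ]), array([ 0., -0.])])
```

View pics/w0.png

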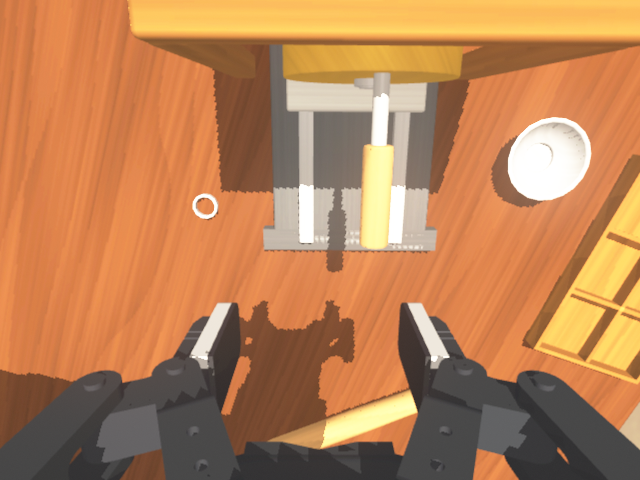

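The wrist view shows the handle at (376,195). The base plate edge at row 250 and the shelf edge are both level, so the tool is square to the stand and yaw is about 0.353. I'll move over the grip, go down and close.

Call:
{"api": "servo_tool", "payload": {"series": [[9,15,0,0],[9,15,0,0],[0,0,20,0],[0,0,20,0],[0,0,20,0],[0,0,15,0],[0,0,15,0],[0,0,0,0],[0,0,0,0]]}}

```text
clock: 6.25
position: [561.8, 43.3, 141.8]
eef_rot: [[-0.349, 0.937, 0.001], [0.937, 0.349, 0.0], [-0.0, 0.001, -1.0]]
force: [0.4, 0.2, 0.2]
gripper_width: 60.2
grasp_force: 0.0
```

Call:
{"api": "servo_tool", "payload": {"series": [[0,0,0,0],[0,0,0,0],[0,0,0,0],[0,0,0,0],[0,0,0,0],[0,0,0,0]], "fingers": 0}}

```text
clock: 7.0
position: [561.6, 43.2, 141.8]
eef_rot: [[-0.349, 0.937, 0.001], [0.937, 0.349, 0.0], [-0.0, 0.001, -1.0]]
force: [-1.4, -1.0, 6.3]
gripper_width: 14.2
grasp_force: 58.6
```

```bash
python3 - <<'E'
from h import *
s=bot.read_state();print(s['position'],s['force'],s['torque'],s['gripper_width'])
I,K,R,t=cam('scene');cv2.imwrite('pics/s1.png',cv2.resize(I[120:330,200:460,::-1],None,fx=3,fy=2.8))
E
```

```text
[561.60992115  43.1772466  141.81977709] [-1.39710317 -0.96305644  6.26544296] [-0.13027277  0.22535671 -0.08833561] 14.217041792121751
```

View pics/s1.png

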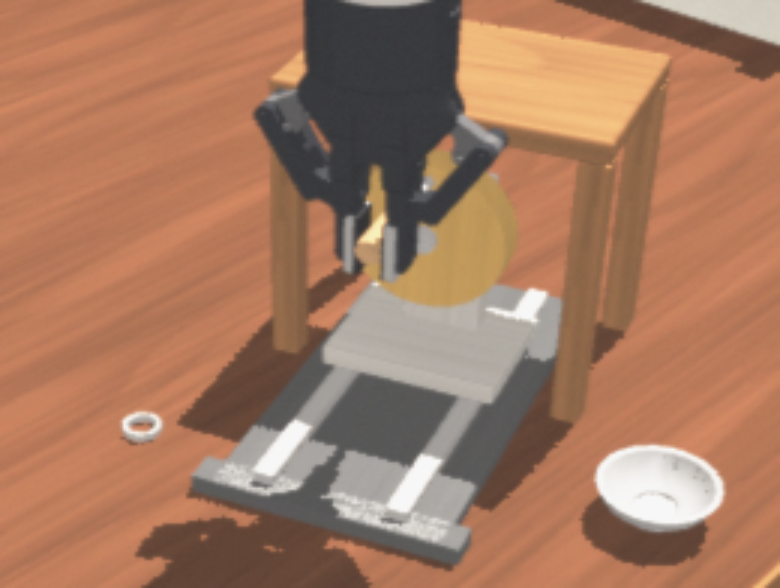

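The scene view shows the fingers closed on the handle, clear of the wheel and shelf. I'll pull along tool -x.

Call:
{"api": "servo_tool", "payload": {"series": [[-3,0,0,0],[-6,0,0,0],[-6,0,0,0],[-6,0,0,0],[-6,0,0,0],[-6,0,0,0],[-6,0,0,0],[-6,0,0,0],[-6,0,0,0],[-6,0,0,0],[-6,0,0,0],[-6,0,0,0],[-6,0,0,0],[-6,0,0,0],[-5,0,0,0],[0,0,0,0],[0,0,0,0]]}}

```text
clock: 9.18
position: [591.5, -37.6, 141.7]
eef_rot: [[-0.349, 0.937, 0.0], [0.937, 0.349, -0.0], [-0.0, 0.0, -1.0]]
force: [-1.8, -2.1, 6.3]
gripper_width: 14.2
grasp_force: 58.7
```

Call:
{"api": "servo_tool", "payload": {"series": [[-2,0,0,0],[-2,0,0,0],[-1,0,0,0],[0,0,0,0]]}}

```text
clock: 9.68
position: [593.0, -41.8, 141.7]
eef_rot: [[-0.35, 0.937, 0.0], [0.937, 0.35, 0.001], [0.001, 0.0, -1.0]]
force: [-3.0, 1.0, 7.2]
gripper_width: 14.0
grasp_force: 58.7
```

Call:
{"api": "servo_tool", "payload": {"series": [[-2,0,0,0],[-2,0,0,0],[0,0,0,0]]}}

```text
clock: 10.05
position: [594.4, -45.6, 141.7]
eef_rot: [[-0.35, 0.937, 0.0], [0.937, 0.35, 0.001], [0.001, 0.0, -1.0]]
force: [-2.2, 0.9, 7.2]
gripper_width: 13.9
grasp_force: 58.7
```

Call:
{"api": "servo_tool", "payload": {"series": [[-2,0,0,0],[-2,0,0,0],[0,0,0,0]]}}

```text
clock: 10.42
position: [595.9, -49.3, 141.7]
eef_rot: [[-0.35, 0.937, 0.0], [0.937, 0.35, 0.001], [0.001, 0.0, -1.0]]
force: [-3.3, 0.5, 6.2]
gripper_width: 14.6
grasp_force: 58.7
```

Call:
{"api": "servo_tool", "payload": {"series": [[-2,0,0,0],[-1,0,0,0],[0,0,0,0]]}}

```text
clock: 10.8
position: [596.9, -52.1, 141.7]
eef_rot: [[-0.35, 0.937, -0.0], [0.937, 0.35, 0.001], [0.001, 0.0, -1.0]]
force: [-2.9, 1.7, 6.2]
gripper_width: 14.1
grasp_force: 58.7
```

Call:
{"api": "servo_tool", "payload": {"series": [[-2,0,0,0],[-1,0,0,0],[0,0,0,0]]}}

```text
clock: 11.18
position: [597.7, -54.4, 141.7]
eef_rot: [[-0.35, 0.937, -0.0], [0.937, 0.35, 0.002], [0.002, 0.0, -1.0]]
force: [-4.0, 3.2, 7.2]
gripper_width: 14.1
grasp_force: 58.8
```

Call:
{"api": "servo_tool", "payload": {"series": [[-2,0,0,0],[-1,0,0,0],[0,0,0,0]]}}

```text
clock: 11.55
position: [597.8, -54.6, 141.6]
eef_rot: [[-0.351, 0.936, -0.002], [0.936, 0.351, 0.006], [0.007, 0.0, -1.0]]
force: [-6.6, 16.6, 9.1]
gripper_width: 14.2
grasp_force: 59.1
```

```bash
python3 - <<'E'
from h import *
I,K,R,t=cam('scene');cv2.imwrite('pics/s2.png',cv2.resize(I[120:330,200:460,::-1],None,fx=3,fy=2.8))
E
```

```text
(no output)
```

View pics/s2.png

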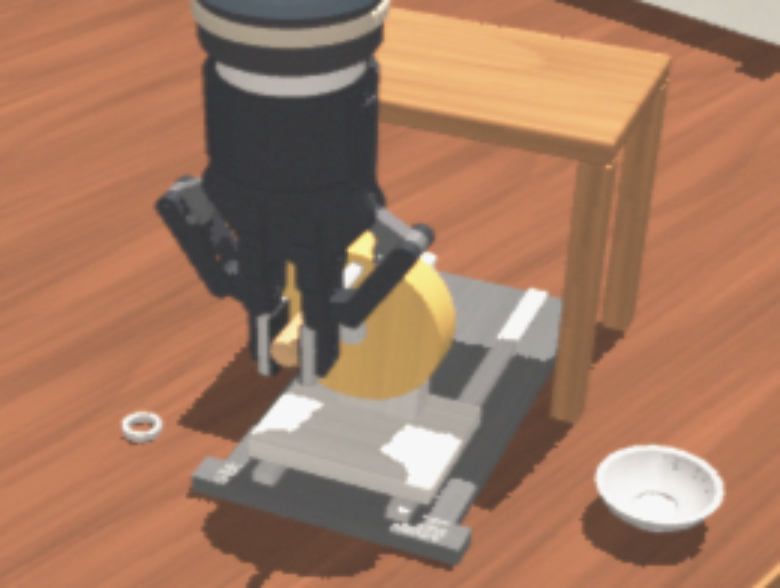

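The scene view shows the carriage at its end stop, and the axial force jumped to about 18 N. I'll ease the preload, then crank the first quadrant.

Call:
{"api": "servo_tool", "payload": {"series": [[1.5,0,-1,0],[0,0,0,0]]}}

```text
clock: 11.85
position: [597.6, -54.4, 141.8]
eef_rot: [[-0.351, 0.936, -0.002], [0.936, 0.351, 0.004], [0.004, -0.001, -1.0]]
force: [-2.9, 9.4, 1.5]
gripper_width: 14.6
grasp_force: 59.0
```

Call:
{"api": "servo_tool", "payload": {"series": [[0,5.2,0.3,0],[0,5.1,1.0,0],[0,5.0,1.7,0]]}}

```text
clock: 12.22
position: [611.3, -49.5, 138.3]
eef_rot: [[-0.35, 0.937, -0.004], [0.937, 0.35, 0.003], [0.004, -0.003, -1.0]]
force: [-5.1, 7.0, -0.6]
gripper_width: 14.0
grasp_force: 58.8
```

Call:
{"api": "servo_tool", "payload": {"series": [[0,4.7,2.3,0],[0,4.3,2.9,0],[0,3.9,3.5,0]]}}

```text
clock: 12.6
position: [623.0, -45.2, 129.3]
eef_rot: [[-0.35, 0.937, -0.005], [0.937, 0.35, 0.003], [0.004, -0.004, -1.0]]
force: [-6.9, 5.1, -1.4]
gripper_width: 13.9
grasp_force: 58.8
```

Call:
{"api": "servo_tool", "payload": {"series": [[0,3.5,3.9,0],[0,2.9,4.3,0],[0,2.3,4.7,0]]}}

```text
clock: 12.98
position: [630.7, -42.4, 116.3]
eef_rot: [[-0.35, 0.937, -0.006], [0.937, 0.35, 0.002], [0.004, -0.004, -1.0]]
force: [-8.1, 4.8, -0.1]
gripper_width: 14.6
grasp_force: 58.9
```

Call:
{"api": "servo_tool", "payload": {"series": [[0,1.7,5.0,0],[0,1.0,5.1,0],[0,0.3,5.2,0]]}}

```text
clock: 13.35
position: [633.3, -41.5, 101.1]
eef_rot: [[-0.35, 0.937, -0.006], [0.937, 0.35, 0.002], [0.004, -0.005, -1.0]]
force: [-9.3, 3.1, 2.5]
gripper_width: 14.1
grasp_force: 59.2
```

Call:
{"api": "servo_tool", "payload": {"series": [[0,-1.3,5.2,0],[0,-1.5,5.1,0],[0,-1.7,5.0,0]]}}

```text
clock: 13.72
position: [630.3, -42.6, 86.5]
eef_rot: [[-0.35, 0.937, -0.003], [0.937, 0.35, 0.003], [0.004, -0.002, -1.0]]
force: [-5.4, 6.8, 4.5]
gripper_width: 14.3
grasp_force: 59.4
```

Call:
{"api": "servo_tool", "payload": {"series": [[0,-2.3,4.7,0],[0,-2.9,4.3,0],[0,-3.5,3.9,0]]}}

```text
clock: 14.1
position: [622.7, -45.4, 74.1]
eef_rot: [[-0.351, 0.937, -0.001], [0.937, 0.351, 0.003], [0.004, -0.0, -1.0]]
force: [-4.4, 8.0, 7.0]
gripper_width: 14.0
grasp_force: 59.6
```

Call:
{"api": "servo_tool", "payload": {"series": [[0,-3.9,3.5,0],[0,-4.3,2.9,0],[0,-4.7,2.3,0]]}}

```text
clock: 14.48
position: [611.5, -49.4, 65.6]
eef_rot: [[-0.351, 0.936, 0.0], [0.936, 0.351, 0.004], [0.004, 0.002, -1.0]]
force: [-0.5, 11.7, 5.9]
gripper_width: 13.8
grasp_force: 59.5
```

Call:
{"api": "servo_tool", "payload": {"series": [[0,-5.0,1.7,0],[0,-5.1,1.0,0],[0,-5.2,0.3,0]]}}

```text
clock: 14.85
position: [597.4, -54.6, 62.1]
eef_rot: [[-0.351, 0.936, 0.0], [0.936, 0.351, 0.005], [0.004, 0.002, -1.0]]
force: [1.1, 12.5, -2.5]
gripper_width: 14.0
grasp_force: 58.9
```

Call:
{"api": "servo_tool", "payload": {"series": [[0,-5.2,-0.3,0],[0,-5.1,-1.0,0],[0,-5.0,-1.7,0]]}}

```text
clock: 15.22
position: [582.4, -59.9, 64.6]
eef_rot: [[-0.351, 0.936, -0.001], [0.936, 0.351, 0.005], [0.005, 0.001, -1.0]]
force: [1.2, 12.7, -4.5]
gripper_width: 13.9
grasp_force: 58.7
```

Call:
{"api": "servo_tool", "payload": {"series": [[0,-4.7,-2.3,0],[0,-4.3,-2.9,0],[0,-3.9,-3.5,0]]}}

```text
clock: 15.6
position: [569.7, -64.5, 73.0]
eef_rot: [[-0.351, 0.936, -0.003], [0.936, 0.351, 0.005], [0.005, -0.001, -1.0]]
force: [0.9, 13.1, -4.4]
gripper_width: 13.9
grasp_force: 58.6
```

Call:
{"api": "servo_tool", "payload": {"series": [[0,-3.5,-3.9,0],[0,-2.9,-4.3,0],[0,-2.3,-4.7,0]]}}

```text
clock: 15.98
position: [561.1, -67.6, 85.8]
eef_rot: [[-0.351, 0.936, -0.003], [0.936, 0.351, 0.005], [0.006, -0.001, -1.0]]
force: [-1.2, 12.3, -6.4]
gripper_width: 14.2
grasp_force: 58.5
```

Call:
{"api": "servo_tool", "payload": {"series": [[0,-1.7,-5.0,0],[0,-1.0,-5.1,0],[0,-0.3,-5.2,0]]}}

```text
clock: 16.35
position: [557.9, -68.7, 100.9]
eef_rot: [[-0.351, 0.936, -0.004], [0.936, 0.351, 0.005], [0.006, -0.003, -1.0]]
force: [-1.6, 10.7, -6.3]
gripper_width: 14.3
grasp_force: 58.6
```

Fine so far. Fourth quadrant next, then back the other way round.

Call:
{"api": "servo_tool", "payload": {"series": [[0,0.3,-5.2,0],[0,1.0,-5.1,0],[0,1.7,-5.0,0]]}}

```text
clock: 16.73
position: [560.3, -67.9, 116.1]
eef_rot: [[-0.351, 0.937, -0.005], [0.937, 0.351, 0.004], [0.006, -0.003, -1.0]]
force: [-3.4, 9.5, -7.0]
gripper_width: 14.1
grasp_force: 58.6
```

Call:
{"api": "servo_tool", "payload": {"series": [[0,2.3,-4.7,0],[0,2.9,-4.3,0],[0,3.5,-3.9,0]]}}

```text
clock: 17.1
position: [567.9, -65.1, 129.0]
eef_rot: [[-0.351, 0.937, -0.006], [0.937, 0.351, 0.003], [0.006, -0.005, -1.0]]
force: [-6.9, 7.7, -2.6]
gripper_width: 13.8
grasp_force: 58.9
```

Call:
{"api": "servo_tool", "payload": {"series": [[0,3.9,-3.5,0],[0,4.3,-2.9,0],[0,4.7,-2.3,0]]}}

```text
clock: 17.48
position: [580.2, -60.7, 138.3]
eef_rot: [[-0.35, 0.937, -0.006], [0.937, 0.35, 0.003], [0.005, -0.004, -1.0]]
force: [-7.4, 7.3, 1.7]
gripper_width: 13.9
grasp_force: 59.4
```

Call:
{"api": "servo_tool", "payload": {"series": [[0,5.0,-1.7,0],[0,5.1,-1.0,0],[0,5.2,-0.3,0]]}}

```text
clock: 17.85
position: [595.5, -55.2, 141.8]
eef_rot: [[-0.351, 0.937, -0.004], [0.937, 0.351, 0.003], [0.005, -0.002, -1.0]]
force: [-6.1, 7.7, 1.9]
gripper_width: 13.7
grasp_force: 59.4
```

Call:
{"api": "servo_tool", "payload": {"series": [[0,5.2,0.3,0],[0,5.1,1.0,0],[0,5.0,1.7,0]]}}

```text
clock: 18.23
position: [610.3, -49.8, 138.7]
eef_rot: [[-0.351, 0.937, -0.003], [0.937, 0.351, 0.003], [0.004, -0.002, -1.0]]
force: [-3.9, 6.9, 0.9]
gripper_width: 14.2
grasp_force: 59.3
```

Call:
{"api": "servo_tool", "payload": {"series": [[0,-5.0,-1.7,0],[0,-5.1,-1.0,0],[0,-5.2,-0.3,0]]}}

```text
clock: 18.6
position: [597.4, -54.5, 141.9]
eef_rot: [[-0.351, 0.936, 0.0], [0.936, 0.351, 0.005], [0.005, 0.002, -1.0]]
force: [2.2, 12.2, -1.6]
gripper_width: 13.8
grasp_force: 59.2
```

Call:
{"api": "servo_tool", "payload": {"series": [[0,-5.2,0.3,0],[0,-5.1,1.0,0],[0,-5.0,1.7,0]]}}

```text
clock: 18.98
position: [583.1, -59.8, 139.5]
eef_rot: [[-0.351, 0.936, 0.001], [0.936, 0.351, 0.005], [0.005, 0.003, -1.0]]
force: [0.3, 12.7, 3.9]
gripper_width: 14.1
grasp_force: 59.8
```

Call:
{"api": "servo_tool", "payload": {"series": [[0,-4.7,2.3,0],[0,-4.3,2.9,0],[0,-3.9,3.5,0]]}}

```text
clock: 19.35
position: [569.8, -64.5, 130.9]
eef_rot: [[-0.351, 0.936, -0.001], [0.936, 0.351, 0.005], [0.005, 0.001, -1.0]]
force: [-4.2, 11.4, 7.7]
gripper_width: 14.2
grasp_force: 60.0
```

Call:
{"api": "servo_tool", "payload": {"series": [[0,-3.5,3.9,0],[0,-2.9,4.3,0],[0,-2.3,4.7,0]]}}

```text
clock: 19.73
position: [560.9, -67.7, 117.3]
eef_rot: [[-0.351, 0.936, -0.003], [0.936, 0.351, 0.004], [0.005, -0.001, -1.0]]
force: [-4.7, 11.1, 4.5]
gripper_width: 14.4
grasp_force: 59.7
```

Call:
{"api": "servo_tool", "payload": {"series": [[0,-1.7,5.0,0],[0,-1.0,5.1,0],[0,-0.3,5.2,0]]}}

```text
clock: 20.1
position: [558.0, -68.8, 101.6]
eef_rot: [[-0.351, 0.936, -0.003], [0.936, 0.351, 0.004], [0.005, -0.002, -1.0]]
force: [-4.8, 11.5, 2.6]
gripper_width: 14.3
grasp_force: 59.6
```

Call:
{"api": "servo_tool", "payload": {"series": [[0,0.3,5.2,0],[0,1.0,5.1,0],[0,1.7,5.0,0]]}}

```text
clock: 20.48
position: [560.9, -67.7, 86.2]
eef_rot: [[-0.351, 0.936, -0.003], [0.936, 0.351, 0.004], [0.005, -0.002, -1.0]]
force: [-3.6, 12.0, 1.6]
gripper_width: 14.0
grasp_force: 59.5
```

Call:
{"api": "servo_tool", "payload": {"series": [[0,2.3,4.7,0],[0,2.9,4.3,0],[0,3.5,3.9,0]]}}

```text
clock: 20.85
position: [569.2, -64.7, 73.4]
eef_rot: [[-0.351, 0.936, -0.003], [0.936, 0.351, 0.004], [0.005, -0.002, -1.0]]
force: [-4.7, 10.6, 2.3]
gripper_width: 14.0
grasp_force: 59.6
```

Call:
{"api": "servo_tool", "payload": {"series": [[0,3.9,3.5,0],[0,4.3,2.9,0],[0,4.7,2.3,0]]}}

```text
clock: 21.22
position: [581.4, -60.3, 64.8]
eef_rot: [[-0.351, 0.936, -0.003], [0.936, 0.351, 0.004], [0.005, -0.001, -1.0]]
force: [-4.3, 9.4, 5.0]
gripper_width: 14.3
grasp_force: 59.7
```

Call:
{"api": "servo_tool", "payload": {"series": [[0,5.0,1.7,0],[0,5.1,1.0,0],[0,5.2,0.3,0]]}}

```text
clock: 21.6
position: [595.5, -55.1, 61.9]
eef_rot: [[-0.351, 0.937, -0.004], [0.937, 0.351, 0.003], [0.004, -0.002, -1.0]]
force: [-4.8, 8.3, 5.1]
gripper_width: 14.1
grasp_force: 59.8
```

Call:
{"api": "servo_tool", "payload": {"series": [[0,5.2,-0.3,0],[0,5.1,-1.0,0],[0,5.0,-1.7,0]]}}

```text
clock: 21.98
position: [609.3, -50.1, 64.6]
eef_rot: [[-0.35, 0.937, -0.005], [0.937, 0.35, 0.003], [0.004, -0.003, -1.0]]
force: [-7.4, 5.6, 3.0]
gripper_width: 14.3
grasp_force: 59.7
```

Call:
{"api": "servo_tool", "payload": {"series": [[0,4.7,-2.3,0],[0,4.3,-2.9,0],[0,3.9,-3.5,0]]}}

```text
clock: 22.35
position: [621.2, -45.9, 72.8]
eef_rot: [[-0.35, 0.937, -0.005], [0.937, 0.35, 0.002], [0.004, -0.004, -1.0]]
force: [-6.1, 4.3, -3.4]
gripper_width: 13.8
grasp_force: 59.1
```

Call:
{"api": "servo_tool", "payload": {"series": [[0,3.5,-3.9,0],[0,2.9,-4.3,0],[0,2.3,-4.7,0]]}}

```text
clock: 22.72
position: [629.8, -42.8, 85.5]
eef_rot: [[-0.35, 0.937, -0.005], [0.937, 0.35, 0.003], [0.004, -0.004, -1.0]]
force: [-3.9, 6.2, -5.8]
gripper_width: 13.9
grasp_force: 58.8
```

Call:
{"api": "servo_tool", "payload": {"series": [[0,1.7,-5.0,0],[0,1.0,-5.1,0],[0,0.3,-5.2,0]]}}

```text
clock: 23.1
position: [633.1, -41.6, 100.8]
eef_rot: [[-0.35, 0.937, -0.004], [0.937, 0.35, 0.003], [0.004, -0.003, -1.0]]
force: [-1.7, 7.1, -6.1]
gripper_width: 14.0
grasp_force: 58.7
```

Call:
{"api": "servo_tool", "payload": {"series": [[0,-0.3,-5.2,0],[0,-1.0,-5.1,0],[0,-1.7,-5.0,0]]}}

```text
clock: 23.48
position: [630.7, -42.4, 116.2]
eef_rot: [[-0.35, 0.937, -0.003], [0.937, 0.35, 0.003], [0.004, -0.002, -1.0]]
force: [-0.2, 8.0, -7.2]
gripper_width: 14.2
grasp_force: 58.7
```

Call:
{"api": "servo_tool", "payload": {"series": [[0,-2.3,-4.7,0],[0,-2.9,-4.3,0],[0,-3.5,-3.9,0]]}}

```text
clock: 23.85
position: [623.0, -45.2, 129.4]
eef_rot: [[-0.351, 0.936, -0.002], [0.936, 0.351, 0.004], [0.004, -0.001, -1.0]]
force: [0.7, 8.3, -5.8]
gripper_width: 14.2
grasp_force: 58.8
```

Call:
{"api": "servo_tool", "payload": {"series": [[0,-3.9,-3.5,0],[0,-4.3,-2.9,0],[0,-4.7,-2.3,0]]}}

```text
clock: 24.22
position: [611.3, -49.5, 138.3]
eef_rot: [[-0.351, 0.936, -0.001], [0.936, 0.351, 0.004], [0.004, 0.0, -1.0]]
force: [1.9, 11.1, -5.7]
gripper_width: 14.1
grasp_force: 58.9
```

Call:
{"api": "servo_tool", "payload": {"series": [[0,-5.0,-1.7,0],[0,-5.1,-1.0,0],[0,-5.2,-0.3,0]]}}

```text
clock: 24.6
position: [597.4, -54.5, 141.9]
eef_rot: [[-0.351, 0.936, 0.0], [0.936, 0.351, 0.005], [0.005, 0.002, -1.0]]
force: [2.0, 13.2, -1.4]
gripper_width: 14.3
grasp_force: 59.3
```

```bash
cat > fit.py <<'E'
import numpy as np
from scipy.optimize import least_squares
fw="""611.3,-49.5,138.3,-5.1,7.0,-.6
623.0,-45.2,129.3,-6.9,5.1,-1.4
630.7,-42.4,116.3,-8.1,4.8,-.1
633.3,-41.5,101.1,-9.3,3.1,2.5
630.3,-42.6,86.5,-5.4,6.8,4.5
622.7,-45.4,74.1,-4.4,8,7
611.5,-49.4,65.6,-.5,11.7,5.9
597.4,-54.6,62.1,1.1,12.5,-2.5
582.4,-59.9,64.6,1.2,12.7,-4.5
569.7,-64.5,73,.9,13.1,-4.4
561.1,-67.6,85.8,-1.2,12.3,-6.4
557.9,-68.7,100.9,-1.6,10.7,-6.3
560.3,-67.9,116.1,-3.4,9.5,-7
567.9,-65.1,129,-6.9,7.7,-2.6
580.2,-60.7,138.3,-7.4,7.3,1.7
595.5,-55.2,141.8,-6.1,7.7,1.9
610.3,-49.8,138.7,-3.9,6.9,.9"""
bw="""597.4,-54.5,141.9,2.2,12.2,-1.6
583.1,-59.8,139.5,.3,12.7,3.9
569.8,-64.5,130.9,-4.2,11.4,7.7
560.9,-67.7,117.3,-4.7,11.1,4.5
558,-68.8,101.6,-4.8,11.5,2.6
560.9,-67.7,86.2,-3.6,12,1.6
569.2,-64.7,73.4,-4.7,10.6,2.3
581.4,-60.3,64.8,-4.3,9.4,5
595.5,-55.1,61.9,-4.8,8.3,5.1
609.3,-50.1,64.6,-7.4,5.6,3
621.2,-45.9,72.8,-6.1,4.3,-3.4
629.8,-42.8,85.5,-3.9,6.2,-5.8
633.1,-41.6,100.8,-1.7,7.1,-6.1
630.7,-42.4,116.2,-.2,8,-7.2
623,-45.2,129.4,.7,8.3,-5.8
611.3,-49.5,138.3,1.9,11.1,-5.7
597.4,-54.5,141.9,2,13.2,-1.4"""
p=lambda s:np.array([[float(v) for v in l.split(',')] for l in s.split('\n')])
A=np.vstack([p(fw),p(bw)]); d=np.r_[np.ones(17),-np.ones(17)]
xy=A[:,:2]; w=np.linalg.svd(xy-xy.mean(0))[2][0]; w*=np.sign(w[0]); print('yaw by circle',np.arctan2(w[1],w[0]))
x=xy@w; z=A[:,2]; fx=A[:,3:5]@w; fz=A[:,5]
c=least_squares(lambda q:np.hypot(x-q[0],z-q[1])-q[2],[x.mean(),100,40]).x; print('centre,r',c)
th=np.arctan2(x-c[0],z-c[1]); cw=xy.mean(0)+w*(c[0]-xy.mean(0)@w); print('centre world',cw)
ft=fx*np.cos(th)-fz*np.sin(th)
def fit(m,name):
    M=np.c_[-d,np.sin(th),np.cos(th)][m]
    s,*_=np.linalg.lstsq(M,ft[m],rcond=None); r=ft[m]-M@s
    cov=np.linalg.inv(M.T@M)*r.var(); W=np.hypot(s[1],s[2]); phi=np.arctan2(s[2],s[1])
    print(name,'fric',s[0],'W',W,'phi',phi,'+-',np.sqrt(cov[1,1])/W,'rms',r.std(),'target th',np.arctan2(np.sin(np.pi-phi),np.cos(np.pi-phi)))
    return r
fit(d>-2,'all'); fit(d>0,'fw'); fit(d<0,'bw')
print(np.c_[th,d,ft].round(2).tolist())
E
python3 fit.py
```

```text
yaw by circle 0.3470742926308651
centre,r [541.31424066 101.91301836  39.99254521]
centre world [595.5867582  -55.14898144]
all fric 4.521971244036085 W 2.677531356857944 phi 0.7167014948866695 +- 0.04376540655966793 rms 0.47184711062003754 target th 2.4248911587031237
fw fric 4.410018023452069 W 2.613149616865253 phi 0.6712782061347053 +- 0.051633542156579816 rms 0.38812057092443997 target th 2.4703144474550878
bw fric 4.6239791652875635 W 2.7243588648208763 phi 0.7554543689456188 +- 0.06881142242756463 rms 0.5276785906110398 target th 2.3861382846441743
[[0.43, 1.0, -1.94], [0.82, 1.0, -2.23], [1.2, 1.0, -2.06], [1.59, 1.0, -2.34], [1.97, 1.0, -3.09], [2.34, 1.0, -4.05], [2.71, 1.0, -5.67], [3.09, 1.0, -5.16], [-2.78, 1.0, -6.68], [-2.38, 1.0, -6.87], [-1.98, 1.0, -7.09], [-1.6, 1.0, -6.35], [-1.21, 1.0, -6.54], [-0.83, 1.0, -4.53], [-0.42, 1.0, -3.39], [-0.0, 1.0, -3.11], [0.4, 1.0, -1.57], [0.05, -1.0, 6.29], [-0.34, -1.0, 5.64], [-0.76, -1.0, 5.24], [-1.18, -1.0, 3.91], [-1.58, -1.0, 2.6], [-1.97, -1.0, 1.2], [-2.36, -1.0, 2.19], [-2.76, -1.0, 2.67], [-3.14, -1.0, 1.7], [2.77, -1.0, 3.61], [2.39, -1.0, 5.44], [1.99, -1.0, 5.93], [1.6, -1.0, 6.07], [1.21, -1.0, 7.63], [0.81, -1.0, 6.61], [0.43, -1.0, 7.43], [0.05, -1.0, 6.43]]
```

The fit is good: friction 4.5 N, weight 2.7 N, rms 0.47 N. A sensor bias would shift the heavy angle, though, so I'll open the fingers briefly at the top, where the wheel stays put, and measure it.

Call:
{"api": "servo_tool", "payload": {"series": [[0,0,0,0],[0,0,0,0],[0,0,0,0],[0,0,0,0]], "fingers": 40}}

```text
clock: 25.1
position: [597.3, -57.3, 142.3]
eef_rot: [[-0.349, 0.937, -0.0], [0.937, 0.349, -0.0], [-0.0, -0.0, -1.0]]
force: [-0.6, -0.4, 0.7]
gripper_width: 40.1
grasp_force: 0.0
```

```bash
python3 - <<'E'
from h import *
F=[]
for i in range(40):
    I=cam('wrist'); s=bot.read_state(); F.append(s['force'])
F=np.array(F); print(s['clock'],s['position'],s['gripper_width'],'\nmean',F.mean(0),'std',F.std(0),'lag1',[np.corrcoef(F[1:,i],F[:-1,i])[0,1].round(2) for i in range(3)],F[:20].mean(0),F[20:].mean(0))
r=finder.pinpoint('handle','wrist')[0];print(r['conf'],atz(r['pixel'],160,*I[1:]))
r=finder.pinpoint('grip','wrist')[0];print(r['conf'],atz(r['pixel'],160,*I[1:]))
E
```

```text
27.1 [597.22042171 -57.09515106 142.3057315 ] 40.37331823793302 
mean [ 0.07559152 -0.00111672 -0.00915491] std [0.59513844 0.49385827 0.55128207] lag1 [np.float64(-0.0), np.float64(-0.18), np.float64(-0.05)] [-0.0743852  -0.07837008  0.0597288 ] [ 0.22556825  0.07613663 -0.07803862]
0.69 [591.75181377 -40.90033198 160.        ]
0.87 [596.15741281 -53.23620827 160.        ]
```

Bias is about zero and the noise is white, so the target handle angle is about 2.41 rad. I'll regrip.

Call:
{"api": "servo_tool", "payload": {"series": [[0,0,0,0],[0,0,0,0],[0,0,0,0],[0,0,0,0],[0,0,0,0]], "fingers": 0}}

```text
clock: 27.82
position: [597.4, -57.0, 142.5]
eef_rot: [[-0.349, 0.937, 0.0], [0.937, 0.349, 0.0], [-0.0, 0.001, -1.0]]
force: [1.2, 0.8, 1.3]
gripper_width: 14.4
grasp_force: 58.5
```

Call:
{"api": "servo_tool", "payload": {"series": [[-1,0,-1,0],[-1,0,0,0],[0,0,0,0]]}}

```text
clock: 28.2
position: [597.4, -57.2, 142.5]
eef_rot: [[-0.351, 0.937, -0.002], [0.937, 0.351, 0.004], [0.004, -0.0, -1.0]]
force: [1.2, 9.4, -2.0]
gripper_width: 13.9
grasp_force: 59.0
```

Call:
{"api": "servo_tool", "payload": {"series": [[0,4.7,0.8,0],[0,4.7,1.0,0],[0,4.7,1.7,0]]}}

```text
clock: 28.58
position: [610.0, -52.6, 139.7]
eef_rot: [[-0.35, 0.937, -0.002], [0.937, 0.35, 0.003], [0.003, -0.001, -1.0]]
force: [-3.3, 7.1, 3.1]
gripper_width: 13.8
grasp_force: 59.6
```

Call:
{"api": "servo_tool", "payload": {"series": [[0,4.7,2.3,0],[0,4.3,2.9,0],[0,3.9,3.5,0]]}}

```text
clock: 28.95
position: [622.6, -48.0, 131.1]
eef_rot: [[-0.35, 0.937, -0.001], [0.937, 0.35, 0.003], [0.003, -0.0, -1.0]]
force: [-2.5, 7.2, 3.8]
gripper_width: 13.7
grasp_force: 59.6
```

Call:
{"api": "servo_tool", "payload": {"series": [[0,3.5,3.9,0],[0,2.9,4.3,0],[0,2.3,4.7,0]]}}

```text
clock: 29.32
position: [631.0, -45.0, 118.1]
eef_rot: [[-0.35, 0.937, -0.001], [0.937, 0.35, 0.003], [0.003, 0.0, -1.0]]
force: [-2.1, 6.4, 1.9]
gripper_width: 14.3
grasp_force: 59.6
```

Call:
{"api": "servo_tool", "payload": {"series": [[0,1.7,5.0,0],[0,1.0,5.1,0],[0,0.3,5.2,0]]}}

```text
clock: 29.7
position: [634.0, -43.9, 102.8]
eef_rot: [[-0.35, 0.937, -0.0], [0.937, 0.35, 0.003], [0.003, 0.001, -1.0]]
force: [-1.1, 6.9, 2.6]
gripper_width: 14.0
grasp_force: 59.6
```

Call:
{"api": "servo_tool", "payload": {"series": [[0,-0.3,5.2,0],[0,-1.0,5.1,0],[0,-1.7,5.0,0]]}}

```text
clock: 30.08
position: [631.2, -44.9, 87.5]
eef_rot: [[-0.351, 0.937, -0.0], [0.937, 0.351, 0.003], [0.003, 0.001, -1.0]]
force: [-0.5, 7.2, 2.5]
gripper_width: 13.8
grasp_force: 59.6
```

Call:
{"api": "servo_tool", "payload": {"series": [[0,-2.3,4.7,0],[0,-2.9,4.3,0],[0,-3.5,3.9,0]]}}

```text
clock: 30.45
position: [623.3, -47.8, 74.6]
eef_rot: [[-0.351, 0.937, 0.0], [0.937, 0.351, 0.003], [0.003, 0.001, -1.0]]
force: [0.8, 9.6, 2.1]
gripper_width: 13.9
grasp_force: 59.6
```

Call:
{"api": "servo_tool", "payload": {"series": [[0,-1.5,1.4,0],[0,0,0,0]]}}

```text
clock: 30.7
position: [621.7, -48.4, 73.0]
eef_rot: [[-0.351, 0.937, -0.0], [0.937, 0.351, 0.003], [0.003, 0.001, -1.0]]
force: [1.5, 8.2, -0.0]
gripper_width: 14.0
grasp_force: 59.2
```

```bash
cat >> fit.py <<'E'
B=p("""610,-52.6,139.7,-3.3,7.1,3.1
622.6,-48,131.1,-2.5,7.2,3.8
631,-45,118.1,-2.1,6.4,1.9
634,-43.9,102.8,-1.1,6.9,2.6
631.2,-44.9,87.5,-.5,7.2,2.5
623.3,-47.8,74.6,.8,9.6,2.1
621.7,-48.4,73,0,0,0
597.4,-57.2,142.5,0,0,0""")
x2=B[:,:2]@w; z2=B[:,2]; q=least_squares(lambda q:np.hypot(x2-q[0],z2-q[1])-40,[540,102]).x
t2=np.arctan2(x2-q[0],z2-q[1]); print('centre2',q,'final th',t2[6])
f2=(B[:,3:5]@w)*np.cos(t2)-B[:,5]*np.sin(t2)
th=np.r_[th,t2[:6]]; ft=np.r_[ft,f2[:6]]; d=np.r_[d,np.ones(6)]; fit(d>-2,'all+')
E
python3 fit.py | grep -v '^\[\['
python3 - <<'E'
from h import *
F=[]
for i in range(4):
    I=cam('scene')[0]; F.append(bot.read_state()['force'])
print(np.mean(F,0),bot.read_state()['position'],bot.read_state()['clock'])
cv2.imwrite('pics/s3.png',I[:,:,::-1])
E
```

```text
yaw by circle 0.3470742926308651
centre,r [541.31424066 101.91301836  39.99254521]
centre world [595.5867582  -55.14898144]
all fric 4.521971244036085 W 2.677531356857944 phi 0.7167014948866695 +- 0.04376540655966793 rms 0.47184711062003754 target th 2.4248911587031237
fw fric 4.410018023452069 W 2.613149616865253 phi 0.6712782061347053 +- 0.051633542156579816 rms 0.38812057092443997 target th 2.4703144474550878
bw fric 4.6239791652875635 W 2.7243588648208763 phi 0.7554543689456188 +- 0.06881142242756463 rms 0.5276785906110398 target th 2.3861382846441743
centre2 [541.2129925  102.49462883] final th 2.4011893100606794
all+ fric 4.519489197869316 W 2.673981964755359 phi 0.7142981458951855 +- 0.0390134883583153 rms 0.45979362381104455 target th 2.4272945076946075
[ 1.54581763  8.5783597  -0.65245966] [621.67642454 -48.40905795  72.99720972] 30.9
```

View pics/s3.png

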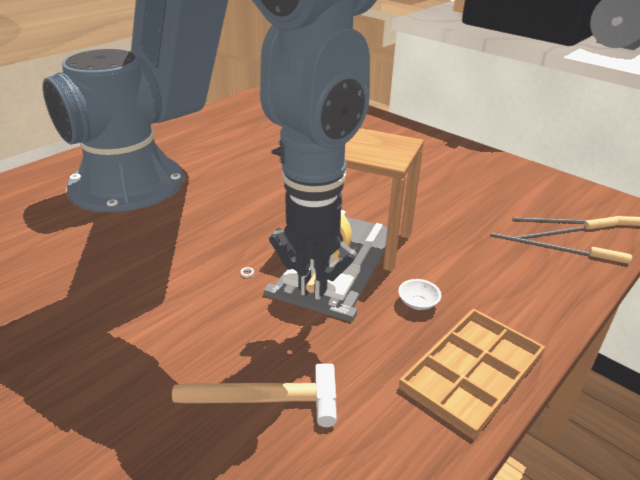

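The final view shows the carriage at its stop, the handle held low on the +x side, and the hammer, dish and ring where they started. The angle is within 0.03 rad of the estimate, so I'm handing in.

```bash
python3 -c "
from cell import bot
print(bot.hand_in())"
```

```text
the job is handed in; nothing more can be done
None
```

I handed the job in with the carriage at its stop and the handle held still at about 2.40 rad, against an estimated 2.43 ± 0.04 rad for heavy side down; I let go of the handle once, at the top, to check for sensor bias, and the hammer, dish and ring look undisturbed.

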